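# Pull the worn cap off the printer's button station

## Task

The orange cap on the two-button station of the pad printer is worn out. Take the green-handled puller, slide it along the station's top so that its two toes go in under the orange cap until its rear bar just meets the cap, slowly and without shoving it, and pull straight up, gently, until the cap pops off; then carry the cap in the puller to the blue tray and stand the puller there upright with the cap still lying flat in it behind the lips, and let go. Never touch the orange cap with the fingers, never push hard on the cap or the station, keep the cap level, and leave the blue cap and everything else where it is.

Things in the scene. Friction and masses are not known exactly. Their poses are not given: they have to be found in the camera images.
- station: fixed cream box 120 x 190 x 50 mm (x, y, z), flat grey top 50 mm above its origin (centre of the underside). x points roughly away from the robot. Two buttons stand on the top at x = +30 mm, y = +45 and -45 mm, one with the orange cap, one with the blue, either way round; the top on the -x side of them is clear. Each is a 14 mm square neck, 9.5 mm high, under a 12 mm post that holds the cap
- worn_center (a point): centre of the orange cap: square, 30 x 30 x 17 mm high, 20 g, sides parallel to the station's x and y, point 8.5 mm above its underside. Snapped on, its underside is 10 mm above the station's top: a gap 10 mm high and 8 mm deep all round the neck
- worn: the orange cap as a whole, origin at the centre of its underside. Spring plungers in the post hold it: it takes a straight pull of about 8 to 14 N (more if fast), gives way within about 5 mm and is clear of the post after 12 mm
- good_center (a point): centre of the blue cap on the other button, the same in size and fit; it must stay on
- puller_grip (a point): centre of the puller's green handle, 26 x 16 x 46 mm (x, y, z), gripped across y (16 mm); 63 mm above the puller's underside. The steel puller weighs some 140 to 190 g and is open in front (+x) to take the cap; at the start it stands upright on the table, +x roughly away from the robot. Its jaw is clamped up to 15 mm ahead of or behind the handle, which is not measured: it must be felt for
- puller: the puller's handle frame, origin 63 mm below the handle's centre, at floor level. Jaw, x from its own middle: two toes, z 0 to 4 mm, x -20.5 to 19.5, 9 to 17 mm either side; on each a lip at x 16.5 to 19.5, up to z 7. Legs 17 to 21 mm either side. Rear bar: front face x -16.5, z 8 to 24. Top plate: z 34 to 40, x -28 to 28. The cap fits between bar and lips with 3 mm to spare and rides flat on the toes
- tray: fixed blue open tray 150 x 150 mm, 22 mm high, walls 4 mm, floor 4 mm thick; origin at the centre of its underside. The puller stands with the tray on opposite sides of the station, either way round.
- print_pad: bystander: pink printing pad on a square aluminium holder, 48 x 48 x 46 mm high
- ink_cup: bystander: open aluminium cup, 72 mm across, 50 mm high
- driver: bystander: screwdriver lying down, 160 mm long
- thinner: bystander: amber bottle, 64 mm across, 160 mm tall
- ink_can: bystander: steel can, 74 mm across, 85 mm tall
- shell: bystander: white moulded product shell, 100 x 68 x 29 mm
- tape: bystander: yellow disc-shaped roll, 80 mm across, 24 mm high
Things that resemble listed ones, but are neither listed nor needed, are in the scene too. Several things look just like the station: the one meant starts farthest from the robot's base.

How it is judged:
By the outcome, as a careful person would: the job done as asked, in the order asked, and still so for the second after the job is handed in, with the robot touching nothing.
It also fails if it takes over 67 s, if anything falls off the work surface, if the arm or the gripper's body presses on something with over 40 N, if the wrist force passes 120 N, or if a joint passes its speed limit or range.

## Robot

A 6-joint arm with a two-finger parallel gripper is mounted at the origin on the work surface. World frame = base frame: x ahead of the robot, y to its left, z up, the work surface at z = 0. Lengths are in mm, angles in degrees, forces in N, time in s.
With the tool pointing down it reaches from about 300 to 850 mm from the base axis. Payload 4.2 kg.
Tool frame: the origin (TCP) lies on the centre line of the jaws, within the pads' length; the fingertips stand 11 mm ahead of it and the grasp point (between the pads) lies 8 mm behind it; z points along the fingers, y is the line along which they close (so a half turn about z gives the same grasp; the last joint's range is limited). The gripper opens to 91 mm and grips with 3 to 60 N. Pads are 32 mm wide; open, the fingers measure 118 mm over their backs; the gripper's body (76 mm by 178 mm) begins 60 mm behind the grasp point.
Start: joints at [-71.047, 18.312, 89.639, -0, 72.044, -1.146], TCP at [197.603, -539.999, 192.676] pointing down, gripper open.
Joint ranges: [-177.97, 177.97], [-48.28, 115.42], [12.27, 149.76], [-77.06, 257.06], [2.81, 150.46], [-146.56, 146.56]. Speed limits (degrees/s): [147.25, 147.25, 180, 180, 180, 180].

## Interface

Orientations are given as [roll, pitch, yaw] about the fixed x, y, z axes, in that order (R = Rz(yaw) Ry(pitch) Rx(roll)).
In Python, from workcell import env, grab_frame, camera_model, models gives the robot as it stands.
- The arm moves only by the shell command python3 -m crank 'ROWS' [FORCE]. ROWS is text: rows parted by semicolons, each of 7 numbers parted by spaces: the closure, from -1 (fully open) to 1 (shut), so that 0 is half open, then the shift along the tool's x, y, z in mm, then the turn, a rotation vector about the tool's x, y, z in degrees. A call has 1 to 10 rows; each row shifts and turns the commanded pose from where the row before left it, along the tool's axes as they then stand; what a row does not reach is not made up. A row lasts 1/8 s, in which the tool goes at most 62.5 mm and 10.7 degrees, less where a joint would pass 70% of its speed; a pose out of reach is approached as far as the arm can. A call is refused whole if a number of a shift passes 62.5 or a number of a turn 10.7, either way. A call with a gripper value outside its range is refused whole. The fingers move at their own pace and stop on an object; FORCE is the grip in N (left out, the last holds). Time passes only in rows, so rows that do not move let the fingers close. It gives the time, the measured TCP pose, the force, the opening and the grip force at its end, in the units of the state.
- env.state(): the state, without advancing time (a new reading comes with each control period).
- grab_frame(name): name is "side" or "top"; returns the picture (480x640x3 uint8, blue, green, red); there is no depth.
- camera_model(name): a dict with "K" (3x3 intrinsics, pixels), "R" (3x3) and "t" (3): a world point X has camera coordinates R X + t. Camera axes: x right, y down, z forward; pixel columns grow to the right and rows downward; lengths in mm; the calibration is good to about 2 mm. A picture is of the moment at which its call begins. camera_model takes no time and is no camera call.
- env.job_done(): hands the job in; it is judged then, once.
Trained networks look in the newest picture that a camera, given by its name, has taken for a name from the list of things; names that differ only in an ending like _2 or _b are one class to them, and where a whole thing is asked for, a point or a joint stands for the part that bears it (a point fixed in the world has none). Each returns a list of dicts, best first, with "p" (0 to 1); they miss things now and then, are a little off and sometimes report something else, mostly with a low value. They report only what shows in the picture. A call takes as long as a camera call. They do not tell look-alikes from the thing itself.
- models.search_frame(name, camera): "point" ([x, y, z] in mm, in world coordinates, good to about 4 mm: the middle of the surface that is visible of it).
The state is a dict: "time_s": time; "qpos": joint angles; "qvel": joint speeds; "effort": joint torques, N m; "ee_pos": TCP position; "ee_rot": TCP orientation; "force": force on the tool from outside, world axes, zero at the start; "torque": the same for the moment, N m; "gripper_width": finger opening in mm; "gripper_force": force on a finger pad.
Only numpy, scipy, OpenCV 4.12 (cv2) and the standard library are available. Lean on these libraries where they do the work, as an engineer would, in place of code of your own. Each camera call takes 0.05 s, during which the arm holds its last target. There are 200 camera calls.

## Working session

There is one attempt and no reset: what is moved stays moved. The work goes in short steps, Python scripts to look and compute and a shell command to move; the robot and the scene stay as the last step left them, time stands still between calls to the robot, and variables do not carry over. Pictures are saved under pics/ and viewed, at most 10 in all, crops included, and the job is handed in when it is done.

```bash
ls; mkdir -p pics; python3 - <<'E'
from workcell import env, grab_frame, camera_model, models
import cv2, numpy as np
for c in ("side","top"):
    cv2.imwrite(f"pics/{c}0.png",grab_frame(c))
    m=camera_model(c); print(c,np.round(m["K"],1).tolist(),np.round(m["R"],3).tolist(),np.round(m["t"],1).tolist())
    for n in ("station","worn_center","good_center","puller_grip","puller","tray","thinner","ink_can"):
        print(n,[(np.round(d["point"],0).tolist(),round(d["p"],2)) for d in models.search_frame(n,c)][:4])
s=env.state();print(s)
E
```

```text
pics
side [[454.5, 0.0, 322.5], [0.0, 454.5, 245.2], [0.0, 0.0, 1.0]] [[-0.764, -0.645, 0.016], [-0.501, 0.578, -0.644], [0.406, -0.5, -0.765]] [439.4, 326.9, 1072.9]
station [([525.0, -10.0, 53.0], 0.64), ([319.0, 154.0, 55.0], 0.59)]
worn_center []
good_center []
puller_grip [([446.0, 290.0, 39.0], 0.65)]
puller [([441.0, 292.0, 39.0], 0.87), ([493.0, 467.0, 27.0], 0.28)]
tray [([418.0, -246.0, 1.0], 0.74)]
thinner [([745.0, 165.0, 92.0], 0.9), ([494.0, 463.0, 28.0], 0.51)]
ink_can [([676.0, -282.0, 68.0], 0.93), ([419.0, -247.0, 4.0], 0.36)]
top [[438.9, 0.0, 325.2], [0.0, 438.9, 240.7], [0.0, 0.0, 1.0]] [[0.027, -1.0, -0.008], [-0.98, -0.025, -0.198], [0.198, 0.013, -0.98]] [10.4, 546.7, 875.2]
station [([327.0, 132.0, 51.0], 0.87), ([530.0, -30.0, 46.0], 0.58), ([683.0, -292.0, 87.0], 0.25)]
worn_center [([560.0, 18.0, 76.0], 0.7), ([499.0, 458.0, 25.0], 0.53)]
good_center [([576.0, -68.0, 78.0], 0.61)]
puller_grip [([446.0, 275.0, 44.0], 0.57)]
puller [([452.0, 280.0, 36.0], 0.9)]
tray [([417.0, -250.0, 4.0], 0.92)]
thinner []
ink_can [([680.0, -294.0, 84.0], 0.84)]
{'time_s': 0.9, 'qpos': array([-7.10471295e+01,  1.83119806e+01,  8.96412883e+01,  8.57510924e-04,
        7.20435173e+01, -1.14510769e+00]), 'qvel': array([ 0.04469397,  0.0336141 , -0.08149734, -0.13409397, -0.01673977,
       -0.02885042]), 'effort': array([-2.48191864e-04, -4.12340605e+01, -2.32231271e+01,  7.28720217e-02,
        3.75268317e-02, -1.31868217e-05]), 'ee_pos': array([ 197.59877116, -539.98251719,  192.65958319]), 'ee_rot': array([ 1.79996771e+02, -7.51367727e-04,  2.00977139e+01]), 'force': array([-0.13274771,  0.01446838, -0.45256307]), 'torque': array([-0.00180985, -0.00887189,  0.02001912]), 'gripper_force': 0.0, 'gripper_width': 91.06151475261953}
```

View pics/top0.png

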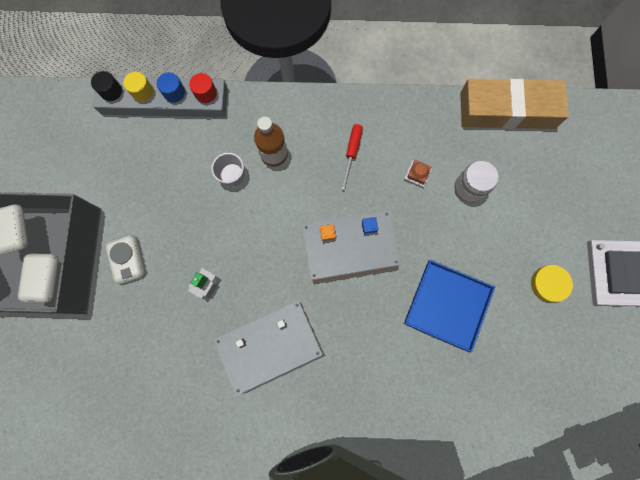

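View pics/side0.png

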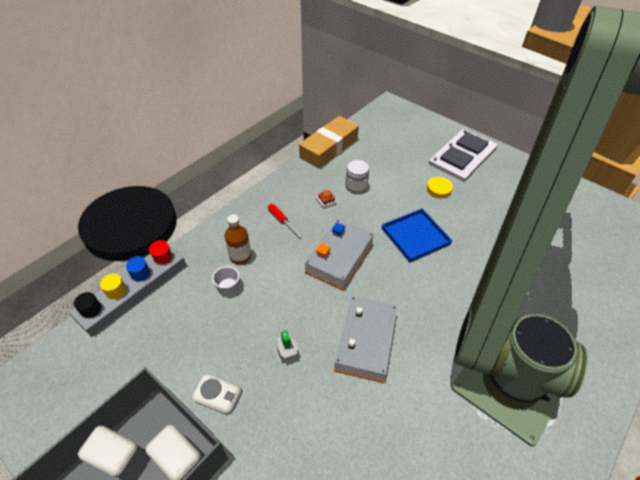

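```bash
cat > h.py <<'E'
from workcell import env, grab_frame, camera_model, models
import cv2, numpy as np
from scipy.optimize import least_squares
CM={c:camera_model(c) for c in("side","top")}
def proj(c,X):
    m=CM[c]; P=np.atleast_2d(X)@np.array(m["R"]).T+np.array(m["t"]); p=P@np.array(m["K"]).T
    return p[:,:2]/p[:,2:]
def rot(a): a=np.radians(a); return np.array([[np.cos(a),-np.sin(a),0],[np.sin(a),np.cos(a),0],[0,0,1]])
def box(ctr,dim,yaw):
    s=np.array([[i,j,k] for i in(-.5,.5) for j in(-.5,.5) for k in(-.5,.5)])
    return (s*dim)@rot(yaw).T+ctr
def boxcen(c,ctr,dim,yaw):
    h=cv2.convexHull(proj(c,box(ctr,dim,yaw)).astype(np.float32)); m=cv2.moments(h)
    return np.array([m["m10"],m["m01"]])/m["m00"], m["m00"]
H={"orange":(5,20,150,90),"blue":(100,125,130,60),"green":(50,80,120,50)}
def cen(img,col,uv,r=25):
    lo,hi,s,v=H[col]; hsv=cv2.cvtColor(img,cv2.COLOR_BGR2HSV)
    m=cv2.inRange(hsv,(lo,s,v),(hi,255,255)); w=np.zeros_like(m); cv2.circle(w,tuple(int(t) for t in uv),r,255,-1)
    n,l,st,ce=cv2.connectedComponentsWithStats(m&w)
    if n<2: return None,0
    i=1+np.argmax(st[1:,4]); return ce[i],st[i,4]
E
python3 - <<'E'
from h import *
im={c:cv2.imread(f"pics/{c}0.png") for c in CM}
uv={"top":{"orange":(328,233),"blue":(370,226),"green":(199,281)},"side":{"orange":(323,251),"blue":(338,229),"green":(286,340)}}
obs={(c,k):cen(im[c],k,uv[c][k]) for c in uv for k in uv[c]}
print(obs)
def caps(p):
    R=rot(p[2]); o=np.array([p[0],p[1],0]); return {"orange":o+R@[30,45,68.5],"blue":o+R@[30,-45,68.5]}
def f(p,cs):
    return np.concatenate([boxcen(c,x,(30,30,17),p[2])[0]-obs[c,k][0] for c in cs for k,x in caps(p).items()])
for cs in (("top","side"),("top",),("side",)):
    r=least_squares(f,[525,-25,7],args=(cs,)); print("station",cs,r.x.round(1),r.fun.round(2)); print(caps(r.x))
for k in("orange","blue"): print([boxcen(c,caps(r.x)[k],(30,30,17),r.x[2])[1] for c in CM])
for c in CM: print(c,[len(cs) for cs in [c]])
g=lambda p:np.concatenate([boxcen(c,p,(26,16,46),-20)[0]-obs[c,"green"][0] for c in CM])
r=least_squares(g,[446,280,63]);print("grip",r.x.round(1),r.fun.round(2),[boxcen(c,r.x,(26,16,46),-20)[1] for c in CM])
big=np.hstack([cv2.resize(im["top"][255:315,165:235],None,fx=5.7,fy=5.7,interpolation=2),cv2.resize(im["side"][320:380,255:325],None,fx=5.7,fy=5.7,interpolation=2)])
cv2.imwrite("pics/pul.png",big)
E
```

```text
{('top', 'orange'): (array([327.38461538, 232.1025641 ]), np.int32(195)), ('top', 'blue'): (array([369.34653465, 225.08910891]), np.int32(202)), ('top', 'green'): (array([198.73880597, 280.17164179]), np.int32(134)), ('side', 'orange'): (array([322.71311475, 249.75409836]), np.int32(122)), ('side', 'blue'): (array([338.0754717 , 228.38679245]), np.int32(106)), ('side', 'green'): (array([285.64, 339.05]), np.int32(100))}
station ('top', 'side') [537.3 -25.    7. ] [-1.33  0.11 -0.56  3.07 -1.6   0.86  0.48  1.82]
{'orange': array([561.61198314,  23.32065713,  68.5       ]), 'blue': array([572.58022404, -66.00849652,  68.5       ])}
station ('top',) [537.3 -25.    7. ] [-1.33  0.11 -0.56  3.07]
{'orange': array([561.61198705,  23.32065713,  68.5       ]), 'blue': array([572.58022796, -66.00849652,  68.5       ])}
station ('side',) [537.3 -25.    7. ] [-1.6   0.86  0.48  1.82]
{'orange': array([561.61198705,  23.32065713,  68.5       ]), 'blue': array([572.58022796, -66.00849652,  68.5       ])}
[154.25197928887792, 227.34108386025764]
[141.7033109527547, 237.7668540372979]
side [4]
top [3]
grip [454.3 276.9  63. ] [ 0.67 -1.13  2.98  0.33] [167.8429656228982, 186.2277337529231]
```

View pics/pul.png

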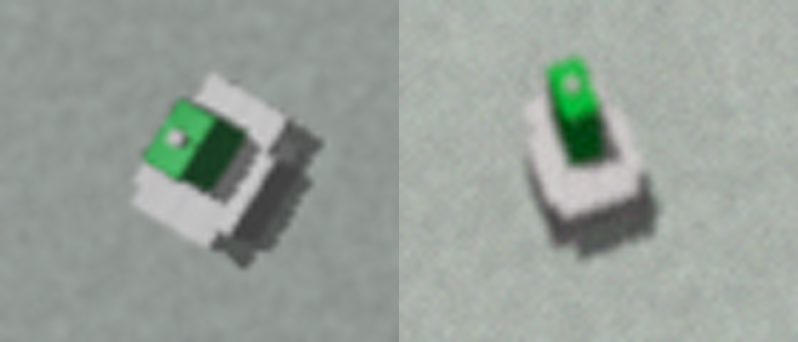

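```bash
sed -i 's/"orange":(5,20,150,90)/"orange":(3,20,130,40)/;s/(100,125,130,60)/(100,128,110,25)/;s/(50,80,120,50)/(45,85,90,18)/;s/h=cv2.convexHull(proj(c,box(ctr,dim,yaw)).astype(np.float32)); m=cv2.moments(h)/P=proj(c,box(ctr,dim,yaw)); h=cv2.convexHull(((P-P.mean(0))*1000).astype(np.int32)); m=cv2.moments(h); return np.array([m["m10"],m["m01"]])\/m["m00"]\/1000+P.mean(0), m["m00"]\/1e6/' h.py; sed -i '/return np.array(\[m\["m10"\],m\["m01"\]\])\/m\["m00"\], m/d' h.py
cat >> h.py <<'E'
def unproj(c,uv,z):
    m=CM[c];R=np.array(m["R"]);d=R.T@np.linalg.solve(np.array(m["K"]),[uv[0],uv[1],1]);o=-R.T@np.array(m["t"])
    return o+d*(z-o[2])/d[2]
def caps(p):
    R=rot(p[2]); o=np.array([p[0],p[1],0]); return {"orange":o+R@[30,45,68.5],"blue":o+R@[30,-45,68.5]}
E
python3 - <<'E'
from h import *
im={c:cv2.imread(f"pics/{c}0.png") for c in CM}
uv={"top":{"orange":(328,233),"blue":(370,226),"green":(201,281)},"side":{"orange":(323,251),"blue":(338,229),"green":(286,340)}}
obs={(c,k):cen(im[c],k,uv[c][k]) for c in uv for k in uv[c]}
print({k:(v[0].round(1),v[1]) for k,v in obs.items()})
def f(p,cs):
    return np.concatenate([boxcen(c,x,(30,30,17),p[2])[0]-obs[c,k][0] for c in cs for k,x in caps(p).items()])
for cs in (("top","side"),("top",),("side",)):
    r=least_squares(f,[525,-25,7],args=(cs,),diff_step=1e-3); print("station",cs,r.x.round(1),r.fun.round(2)); print({k:v.round(1) for k,v in caps(r.x).items()})
for k in("orange","blue"): print([boxcen(c,caps(r.x)[k],(30,30,17),r.x[2])[1] for c in CM])
g=lambda p:np.concatenate([boxcen(c,p,(26,16,46),-31)[0]-obs[c,"green"][0] for c in CM])
r=least_squares(g,[446,280,63],diff_step=1e-3);print("grip",r.x.round(1),r.fun.round(2),[boxcen(c,r.x,(26,16,46),-31)[1] for c in CM])
C=np.array([unproj("top",(165+a/5.7-.4,255+b/5.7-.4),40) for a,b in((212,72),(295,120),(215,250),(133,203))])
print("plate",C.round(1),C.mean(0).round(1)); e=C[0]-C[3]+C[1]-C[2];print("yaw",np.degrees(np.arctan2(e[1],e[0])),np.linalg.norm(e)/2)
T=[unproj("top",q,22) for q in((429,262),(494,289),(471,350),(405,323))];print("tray",np.mean(T,0),np.round(T))
for c,q in(("top",(418,172)),("top",(477,178))): print(unproj(c,q,60))
E
```

```text
{('top', 'orange'): (array([327.3, 231.9]), np.int32(206)), ('top', 'blue'): (array([369.3, 225. ]), np.int32(209)), ('top', 'green'): (array([198.6, 280.2]), np.int32(149)), ('side', 'orange'): (array([322.6, 249.6]), np.int32(131)), ('side', 'blue'): (array([338. , 228.2]), np.int32(115)), ('side', 'green'): (array([285.6, 338.7]), np.int32(117))}
station ('top', 'side') [540.8 -30.   11.1] [ 0.37  0.31  0.59  0.22 -0.68  0.3  -0.67  0.46]
{'orange': array([561.6,  19.9,  68.5]), 'blue': array([579. , -68.4,  68.5])}
station ('top',) [541.4 -29.   11. ] [-0.11  0.02  0.11 -0.02]
{'orange': array([562.2,  21. ,  68.5]), 'blue': array([579.4, -67.4,  68.5])}
station ('side',) [540.3 -32.4  11.2] [ 0.04 -0.08 -0.04  0.09]
{'orange': array([561. ,  17.6,  68.5]), 'blue': array([578.5, -70.7,  68.5])}
[152.312035, 229.4140335]
[139.2954225, 238.992595]
grip [453.5 281.6  67.4] [-0.48 -0.18  0.17  0.42] [153.098873, 196.905861]
plate [[484.9 286.3  40. ]
 [467.8 253.9  40. ]
 [418.9 279.8  40. ]
 [435.4 311.6  40. ]] [451.8 282.9  40. ]
yaw -27.472512125386643 55.436189828665896
tray [ 419.09253807 -243.30179195   22.        ] [[ 512. -201.   22.]
 [ 457. -339.   22.]
 [ 328. -285.   22.]
 [ 380. -148.   22.]]
[ 702.49644332 -172.71573259   60.        ]
[ 691.87382702 -299.86329322   60.        ]
```

```bash
cat > plan.py <<'E'
import sys
from h import *
def st():
    s=env.state(); return np.array(s["ee_pos"]),s["ee_rot"][2],s
def plan(x,y,z,yaw,n,start=None):
    p,a,_=st()
    if start is not None: p,a=np.array(start[:3]),start[3]
    d=(yaw-a+180)%360-180; T=np.array([x,y,z]); out=[]
    for k in range(n):
        D=rot(a)@np.diag([1,-1,-1]); sh=(D.T@((T-p)/(n-k))).round(1); t=round(-d/n,1)
        out.append((sh.tolist(),t)); p=p+D@sh; a-=t
    for o in out: print(*o[0],0,0,o[1])
    print("end",p.round(1),round(a,2))
if __name__=="__main__": plan(*map(float,sys.argv[1:5]),int(sys.argv[5]))
E
python3 plan.py 453 282 160 152.5 18
```

```text
29.0 -38.0 1.8 0 0 -7.4
33.7 -34.0 1.8 0 0 -7.4
37.8 -29.3 1.8 0 0 -7.4
41.2 -24.2 1.8 0 0 -7.4
44.0 -18.7 1.8 0 0 -7.4
46.0 -12.9 1.8 0 0 -7.4
47.3 -6.9 1.8 0 0 -7.4
47.8 -0.7 1.8 0 0 -7.4
47.5 5.5 1.8 0 0 -7.4
46.4 11.5 1.8 0 0 -7.4
44.5 17.4 1.8 0 0 -7.4
41.9 23.0 1.8 0 0 -7.4
38.6 28.2 1.8 0 0 -7.4
34.7 33.0 1.9 0 0 -7.4
30.1 37.2 1.8 0 0 -7.4
25.1 40.7 1.9 0 0 -7.4
19.7 43.6 1.8 0 0 -7.4
13.8 45.8 1.9 0 0 -7.4
end [453. 282. 160.] 153.3
```

```bash
python3 -m crank '-1 29 -38 1.8 0 0 -7.4;-1 33.7 -34 1.8 0 0 -7.4;-1 37.8 -29.3 1.8 0 0 -7.4;-1 41.2 -24.2 1.8 0 0 -7.4;-1 44 -18.7 1.8 0 0 -7.4;-1 46 -12.9 1.8 0 0 -7.4;-1 47.3 -6.9 1.8 0 0 -7.4;-1 47.8 -0.7 1.8 0 0 -7.4;-1 47.5 5.5 1.8 0 0 -7.4;-1 46.4 11.5 1.8 0 0 -7.4' 20; python3 -m crank '-1 44.5 17.4 1.8 0 0 -7.4;-1 41.9 23 1.8 0 0 -7.4;-1 38.6 28.2 1.8 0 0 -7.4;-1 34.7 33 1.9 0 0 -7.4;-1 30.1 37.2 1.8 0 0 -7.4;-1 25.1 40.7 1.9 0 0 -7.4;-1 19.7 43.6 1.8 0 0 -7.4;-1 13.8 45.8 1.9 0 0 -7.3;-1 0 0 0 0 0 0'
python3 - <<'E'
from plan import *
p,a,s=st(); print(p.round(1),a,s["qpos"].round(1))
im={c:grab_frame(c) for c in CM}
# fit handle pose incl. yaw by comparing silhouette mask in top view (if visible)
print({c:cen(im[c],"green",q) for c,q in(("top",(199,280)),("side",(286,339)))})
cv2.imwrite("pics/a.png",np.hstack([cv2.resize(im["top"][230:330,140:260],(400,333)),cv2.resize(im["side"][280:400,220:364],(400,333))]))
plan(453,282,58,152.5,6)
E
```

```text
time_s: 2.15
ee_pos: [339.9, -82.0, 174.9]
ee_rot: [179.9, 0.0, 94.3]
force: [0.8, 0.0, -0.0]
gripper_width: 90.9
gripper_force: 0.0
time_s: 3.28
ee_pos: [453.7, 284.6, 159.4]
ee_rot: [180.0, 0.0, 153.4]
force: [0.3, -1.2, 0.5]
gripper_width: 91.2
gripper_force: 0.0
[453.7 284.6 159.4] 153.38160155414607 [ 30.9  16.1  97.8   0.   66.  -32.5]
{'top': (None, 0), 'side': (array([285.61607143, 339.38392857]), np.int32(112))}
-0.0 0.1 16.9 0 0 0.1
-0.1 0.1 16.9 0 0 0.1
-0.0 0.1 16.9 0 0 0.1
-0.1 0.1 16.9 0 0 0.1
-0.0 0.0 17.0 0 0 0.1
-0.1 0.1 16.9 0 0 0.1
end [453.1 282.   58. ] 152.61
```

View pics/a.png

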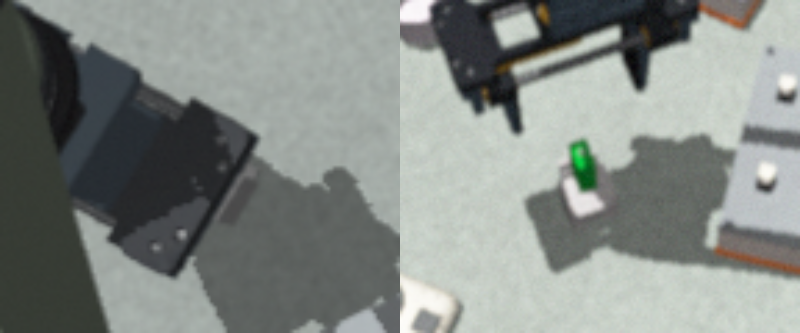

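```bash
python3 -m crank '-1 0 0 17 0 0 0.1;-1 0 0 17 0 0 0.1;-1 0 0 17 0 0 0.1;-1 0 0 17 0 0 0.1;-1 0 0.1 17 0 0 0.1;-1 0 0.1 18 0 0 0.1;-1 0 0 0 0 0 0;-1 0 0 0 0 0 0;0.2 0 0 0 0 0 0;0.4 0 0 0 0 0 0' 10; python3 -m crank '0.5 0 0 0 0 0 0;0.55 0 0 0 0 0 0;0.6 0 0 0 0 0 0;0.65 0 0 0 0 0 0;0.7 0 0 0 0 0 0;0.8 0 0 0 0 0 0;0.9 0 0 0 0 0 0;1 0 0 0 0 0 0;1 0 0 0 0 0 0'
python3 - <<'E'
from plan import *
p,a,s=st(); print(p.round(1),a,s["force"],s["gripper_width"])
im=grab_frame("side"); cv2.imwrite("pics/b.png",cv2.resize(im[270:390,210:370],(800,600),interpolation=2))
E
```

```text
time_s: 4.62
ee_pos: [453.4, 282.2, 57.5]
ee_rot: [179.9, 0.0, 152.6]
force: [0.3, 0.8, -0.1]
gripper_width: 73.9
gripper_force: 0.0
time_s: 5.75
ee_pos: [453.1, 282.1, 56.9]
ee_rot: [-180.0, -0.0, 152.6]
force: [-0.2, 0.3, -0.6]
gripper_width: 15.9
gripper_force: 10.0
[453.1 282.1  56.9] 152.5973902888205 [-0.150051    0.25359724 -0.60354575] 15.876443325971351
```

View pics/b.png

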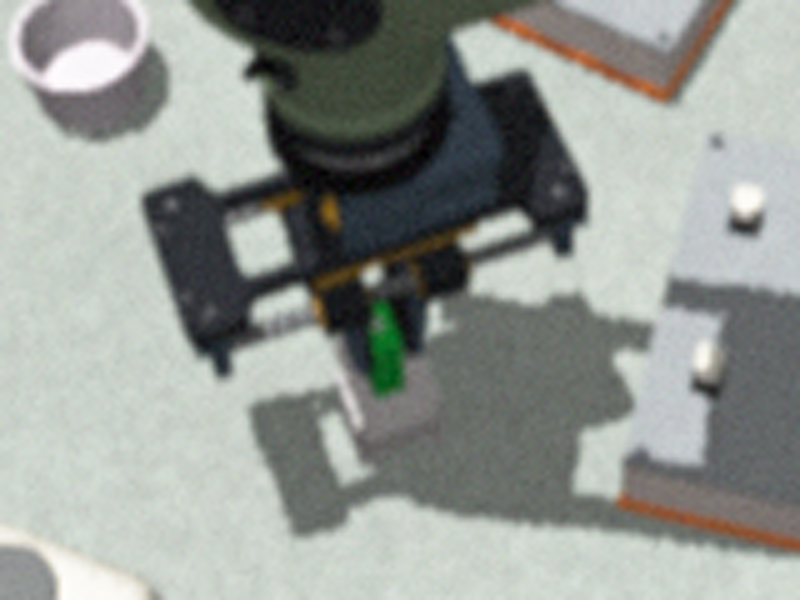

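```bash
python3 -m crank '1 0 0 0 0 0 0;1 0 0 0 0 0 0;1 0 0 -5 0 0 0;1 0 0 -20 0 0 0;1 0 0 -30 0 0 0;1 0 0 -30 0 0 0;1 0 0 0 0 0 0;1 0 0 0 0 0 0' 45
python3 plan.py 507.6 9.4 139 191.1 12
```

```text
time_s: 6.8
ee_pos: [452.4, 281.6, 140.9]
ee_rot: [-179.9, -0.0, 152.6]
force: [-0.0, -0.1, -2.6]
gripper_width: 15.3
gripper_force: 45.0
-14.5 -18.0 0.2 0 0 -3.2
-13.5 -18.8 0.2 0 0 -3.2
-12.4 -19.5 0.2 0 0 -3.2
-11.3 -20.2 0.1 0 0 -3.2
-10.2 -20.8 0.2 0 0 -3.2
-9.0 -21.3 0.1 0 0 -3.2
-7.8 -21.8 0.2 0 0 -3.2
-6.6 -22.2 0.1 0 0 -3.2
-5.3 -22.6 0.2 0 0 -3.2
-4.0 -22.8 0.1 0 0 -3.2
-2.8 -23.0 0.2 0 0 -3.2
-1.5 -23.1 0.1 0 0 -3.2
end [507.6   9.4 139. ] 191.0
```

```bash
python3 -m crank '1 -14.5 -18 0.2 0 0 -3.2;1 -13.5 -18.8 0.2 0 0 -3.2;1 -12.4 -19.5 0.2 0 0 -3.2;1 -11.3 -20.2 0.1 0 0 -3.2;1 -10.2 -20.8 0.2 0 0 -3.2;1 -9 -21.3 0.1 0 0 -3.2;1 -7.8 -21.8 0.2 0 0 -3.2;1 -6.6 -22.2 0.1 0 0 -3.2;1 -5.3 -22.6 0.2 0 0 -3.2;1 -4 -22.8 0.1 0 0 -3.2';python3 -m crank '1 -2.8 -23 0.2 0 0 -3.2;1 -1.5 -23.1 0.1 0 0 -3.3;1 0 0 0 0 0 0;1 0 0 0 0 0 0'
python3 - <<'E'
from plan import *
p,a,s=st(); print(p.round(1),a,s["force"],s["qpos"].round(1))
im={c:grab_frame(c) for c in CM}
for c in im: cv2.imwrite(f"pics/c_{c}.png",im[c])
uv={"top":{"orange":(328,233),"blue":(370,226)},"side":{"orange":(323,251),"blue":(338,229)}}
for c in CM:
    for k in uv[c]: print(c,k,cen(im[c],k,uv[c][k]))
    q,_=boxcen(c,p+[0,0,6],(26,16,46),a); print(c,"green pred",q,cen(im[c],"green",q,30))
cv2.imwrite("pics/c.png",np.hstack([cv2.resize(im["top"][195:295,280:380],(400,400),interpolation=2),cv2.resize(im["side"][200:300,275:375],(400,400),interpolation=2)]))
E
```

```text
time_s: 8.05
ee_pos: [498.0, 54.4, 138.6]
ee_rot: [-180.0, -0.2, -175.3]
force: [0.2, -0.7, -1.8]
gripper_width: 15.6
gripper_force: 45.0
time_s: 8.55
ee_pos: [507.6, 10.3, 139.1]
ee_rot: [180.0, -0.1, -169.0]
force: [-1.1, -0.6, -1.2]
gripper_width: 15.9
gripper_force: 45.0
[507.6  10.3 139.1] -168.95156085972175 [-1.05137601 -0.6463082  -1.24286397] [-1.000e-01  1.480e+01  1.030e+02  0.000e+00  6.240e+01 -1.012e+02]
side orange (array([322.792, 249.688]), np.int32(125))
side blue (array([315., 223.]), np.int32(1))
side green pred [340.92773545 239.2018027 ] (array([341.046875, 242.96875 ]), np.int32(64))
top orange (None, 0)
top blue (None, 0)
top green pred [331.91309428 251.21058859] (array([330., 255.]), np.int32(1))
```

View pics/c.png

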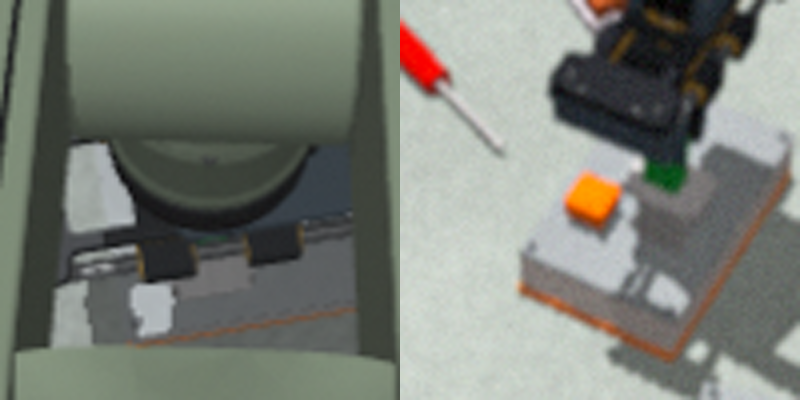

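```bash
python3 - <<'E'
from plan import *
im=cv2.imread("pics/c_side.png"); p=np.array([507.6,10.2,139.1]); yaw=11.05
x0,y0,w,k=315,222,57,7
big=cv2.resize(im[y0:y0+w,x0:x0+w],None,fx=k,fy=k,interpolation=cv2.INTER_CUBIC); ov=big.copy()
def L(X,col):
    q=((proj("side",X)-[x0,y0]+.5)*k).astype(int); cv2.polylines(ov,[q.reshape(-1,1,2)],True,col,1)
und=p[2]-56.9
def rect(cx,hx,hy,z): return p*[1,1,0]+np.array([[cx-hx,-hy,z],[cx+hx,-hy,z],[cx+hx,hy,z],[cx-hx,hy,z]])@rot(yaw).T
L(rect(0,28,20,und+40),(0,0,255)); L(rect(0,13,8,und+40),(0,255,255)); L(rect(0,28,20,und+34),(255,0,255))
print(proj("side",rect(0,28,20,und+40)).round(1).tolist())
cv2.imwrite("pics/d.png",cv2.resize(np.hstack([big,ov]),(798,399)))
E
```

```text
[[353.6, 244.1], [334.7, 236.0], [327.4, 246.1], [346.6, 254.4]]
```

View pics/d.png

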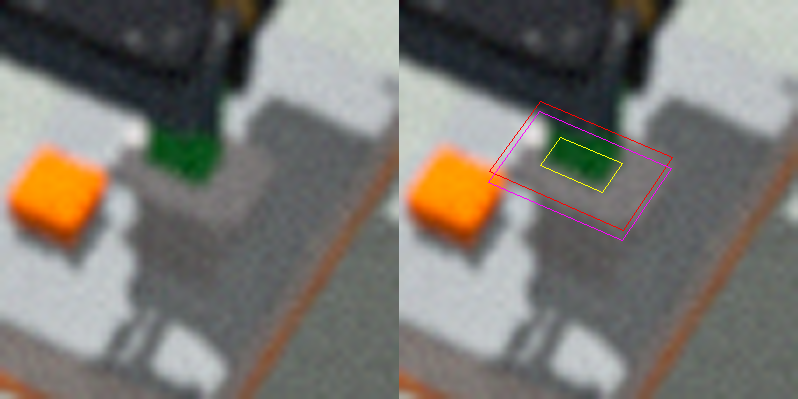

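```bash
cat > f.py <<'E'
from plan import *
def rd(n=6):
    P=[];F=[];A=[];T=[]
    for _ in range(n):
        grab_frame("side"); s=env.state(); P.append(s["ee_pos"]);F.append(s["force"]);A.append(s["ee_rot"]);T.append(s["torque"])
    p=np.mean(P,0);a=A[-1][2];Rt=rot(a).T
    d=rot(11.1).T@(p-[561.6,19.9,0])
    print("p",p.round(2),"relcap x,y",d[:2].round(2),"und",round(p[2]-56.9,2),"F puller xyz",(rot(a-180).T@np.mean(F,0)).round(2),"sd",np.std(F,0).round(2),"T",np.mean(T,0).round(3),"rot",np.round(A[-1],2))
if __name__=="__main__": rd(int(sys.argv[1]) if len(sys.argv)>1 else 6)
E
python3 -m crank '1 0 -0.5 5 0 0 0;1 0 -0.5 7 0 0 0;1 0 0 7 0 0 0;1 0 0 5 0 0 0;1 0 0 3 0 0 0;1 0 0 1 0 0 0;1 0 0 0 0 0 0;1 0 0 0 0 0 0'; python3 f.py 8
```

```text
time_s: 9.65
ee_pos: [508.7, 8.9, 112.2]
ee_rot: [-180.0, 0.0, -168.9]
force: [-0.2, 0.0, -1.8]
gripper_width: 15.6
gripper_force: 45.0
p [508.61   8.88 112.14] relcap x,y [-54.12  -0.61] und 55.24 F puller xyz [ 0.36 -0.08 -1.56] sd [0.43 0.16 0.42] T [ 0.108 -0.118  0.007] rot [-179.99    0.   -168.9 ]
```

```bash
python3 -m crank '1 0 0.6 1.5 0 0 0;1 0 0 1.5 0 0 0;1 0 0 0.5 0 0 0;1 0 0 0.3 0 0 0;1 0 0 0 0 0 0'; python3 f.py 5; python3 -m crank '1 0 0 0.3 0 0 0;1 0 0 0.3 0 0 0;1 0 0 0 0 0 0'; python3 f.py 5;  python3 -m crank '1 0 0 0.3 0 0 0;1 0 0 0.3 0 0 0;1 0 0 0 0 0 0'; python3 f.py 5
```

```text
time_s: 10.68
ee_pos: [508.4, 9.5, 108.2]
ee_rot: [-180.0, -0.0, -168.9]
force: [-0.8, -0.4, -1.9]
gripper_width: 15.6
gripper_force: 45.0
p [508.46   9.47 108.27] relcap x,y [-54.16  -0.  ] und 51.37 F puller xyz [-0.21 -0.28 -1.6 ] sd [0.66 0.45 0.15] T [ 0.092 -0.145 -0.008] rot [-1.8000e+02  1.0000e-02 -1.6891e+02]
time_s: 11.3
ee_pos: [508.4, 9.5, 107.6]
ee_rot: [-180.0, -0.0, -168.9]
force: [0.3, 0.4, -1.7]
gripper_width: 15.4
gripper_force: 45.0
p [508.43   9.48 107.63] relcap x,y [-5.418e+01  1.000e-02] und 50.73 F puller xyz [ 0.15 -0.41 -1.53] sd [0.3  0.26 0.42] T [ 0.126 -0.132  0.01 ] rot [-179.99    0.   -168.9 ]
time_s: 11.92
ee_pos: [508.4, 9.5, 107.0]
ee_rot: [-180.0, -0.0, -168.9]
force: [0.9, 0.4, -0.8]
gripper_width: 15.9
gripper_force: 45.0
p [508.43   9.47 107.03] relcap x,y [-54.19   0.  ] und 50.13 F puller xyz [-0.2  -0.04 -1.79] sd [0.38 0.39 0.33] T [ 0.124 -0.137  0.011] rot [-180.     0.  -168.9]
```

```bash
python3 -m crank '1 -1 0 -0.4 0 0 0;1 -3 0 0 0 0 0;1 -3 0 0 0 0 0;1 -3 0 0 0 0 0;1 -2 0 0 0 0 0;1 -1 0 0 0 0 0;1 0 0 0 0 0 0'; python3 f.py 4
python3 -m crank '1 -1 0 0 0 0 0;1 -1 0 0 0 0 0;1 -1 0 0 0 0 0;1 0 0 0 0 0 0'; python3 f.py 3
python3 -m crank '1 -1 0 0 0 0 0;1 -1 0 0 0 0 0;1 -1 0 0 0 0 0;1 0 0 0 0 0 0'; python3 f.py 3
```

```text
time_s: 13.05
ee_pos: [521.2, 12.0, 107.4]
ee_rot: [-180.0, -0.0, -168.9]
force: [0.1, -0.0, -1.7]
gripper_width: 15.2
gripper_force: 45.0
p [521.09  11.96 107.42] relcap x,y [-4.128e+01  1.000e-02] und 50.52 F puller xyz [ 0.28 -0.06 -1.37] sd [0.4  0.36 0.43] T [ 0.144 -0.112  0.002] rot [-180.    -0.  -168.9]
time_s: 13.75
ee_pos: [524.2, 12.6, 107.4]
ee_rot: [-180.0, 0.0, -168.9]
force: [-0.6, -0.6, -1.3]
gripper_width: 15.4
gripper_force: 45.0
p [524.11  12.57 107.42] relcap x,y [-3.82e+01  2.00e-02] und 50.52 F puller xyz [-0.43  0.27 -0.96] sd [0.43 0.12 0.28] T [ 0.114 -0.105  0.025] rot [-180.    -0.  -168.9]
time_s: 14.4
ee_pos: [527.2, 13.2, 107.4]
ee_rot: [-180.0, 0.0, -168.9]
force: [-0.3, 0.3, -1.4]
gripper_width: 15.3
gripper_force: 45.0
p [527.05  13.14 107.42] relcap x,y [-3.52e+01  1.00e-02] und 50.52 F puller xyz [ 0.09  0.26 -1.68] sd [0.26 0.43 0.36] T [ 0.134 -0.12  -0.011] rot [-180.    -0.  -168.9]
```

```bash
for i in 1 2; do :; done; python3 -m crank '1 -1 0 0 0 0 0;1 -1 0 0 0 0 0;1 -1 0 0 0 0 0;1 0 0 0 0 0 0'|grep force:; python3 f.py 3
python3 -m crank '1 -1 0 0 0 0 0;1 -1 0 0 0 0 0;1 -1 0 0 0 0 0;1 0 0 0 0 0 0'|grep force:; python3 f.py 3
python3 -m crank '1 -1 0 0 0 0 0;1 -1 0 0 0 0 0;1 0 0 0 0 0 0'|grep force:; python3 f.py 3
```

```text
force: [-0.4, 0.1, -1.4]
gripper_force: 45.0
p [530.01  13.72 107.41] relcap x,y [-3.219e+01  1.000e-02] und 50.51 F puller xyz [ 0.19 -0.37 -1.36] sd [0.33 0.21 0.39] T [ 0.122 -0.123 -0.01 ] rot [-180.    -0.  -168.9]
force: [-0.2, -1.5, -1.5]
gripper_force: 45.0
p [532.95  14.29 107.41] relcap x,y [-2.92e+01  1.00e-02] und 50.51 F puller xyz [-0.12 -0.69 -1.62] sd [0.41 0.34 0.25] T [ 0.096 -0.145 -0.001] rot [-1.800e+02 -1.000e-02 -1.689e+02]
force: [0.6, 0.4, -2.2]
gripper_force: 45.0
p [534.92  14.67 107.42] relcap x,y [-27.19   0.  ] und 50.52 F puller xyz [ 0.14 -0.43 -1.77] sd [0.25 0.36 0.38] T [ 0.109 -0.122 -0.018] rot [-179.99   -0.   -168.9 ]
```

```bash
python3 -m crank '1 -1 0 0 0 0 0;1 -1 0 0 0 0 0;1 0 0 0 0 0 0'|grep force:; python3 f.py 3
python3 -m crank '1 -1 0 0 0 0 0;1 -1 0 0 0 0 0;1 0 0 0 0 0 0'|grep force:; python3 f.py 3
python3 -c "
from workcell import *
import cv2
im=grab_frame('side');cv2.imwrite('pics/e.png',cv2.resize(im[215:275,290:370],(800,600),interpolation=2))"
```

```text
force: [1.0, 0.6, -1.4]
gripper_force: 45.0
p [536.89  15.06 107.42] relcap x,y [-2.518e+01  1.000e-02] und 50.52 F puller xyz [-0.01  0.32 -1.68] sd [0.21 0.35 0.36] T [ 0.071 -0.163  0.008] rot [-180.    -0.  -168.9]
force: [-0.1, -0.3, -1.8]
gripper_force: 45.0
p [538.83  15.45 107.42] relcap x,y [-2.32e+01  1.00e-02] und 50.52 F puller xyz [ 0.27 -0.04 -1.5 ] sd [0.52 0.24 0.14] T [ 0.122 -0.109 -0.013] rot [-1.800e+02 -1.000e-02 -1.689e+02]
```

View pics/e.png

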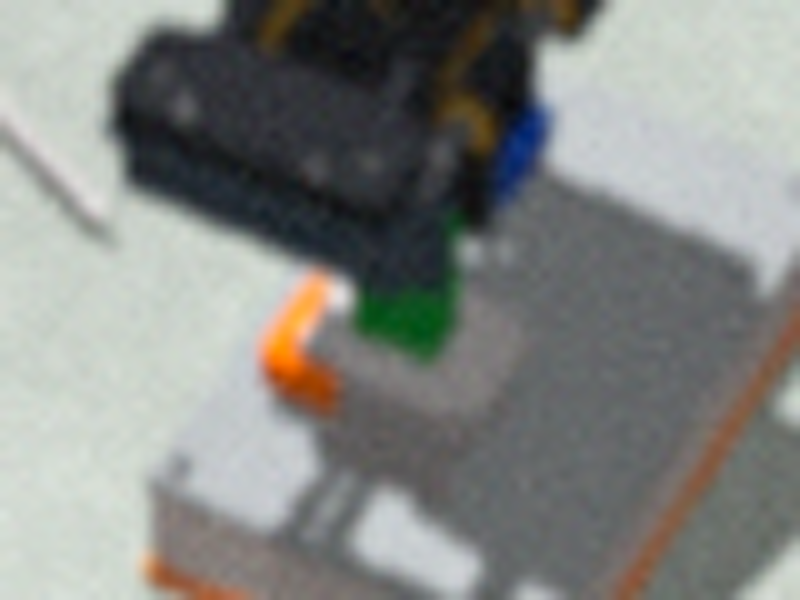

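```bash
for r in a; do python3 -m crank '1 -1 0 0 0 0 0;1 -1 0 0 0 0 0;1 -1 0 0 0 0 0;1 0 0 0 0 0 0'|grep ^force:; done; python3 f.py 2
python3 -m crank '1 -1 0 0 0 0 0;1 -1 0 0 0 0 0;1 -1 0 0 0 0 0;1 0 0 0 0 0 0'|grep ^force:; python3 f.py 2
python3 -m crank '1 -1 0 0 0 0 0;1 -1 0 0 0 0 0;1 0 0 0 0 0 0'|grep ^force:; python3 f.py 3
```

```text
force: [1.0, 0.1, -2.0]
p [541.8   16.03 107.42] relcap x,y [-2.017e+01  1.000e-02] und 50.52 F puller xyz [-0.25 -0.18 -1.36] sd [0.72 0.47 0.13] T [ 0.11  -0.141 -0.011] rot [-1.800e+02 -1.000e-02 -1.689e+02]
force: [0.1, 0.3, -2.2]
p [544.73  16.6  107.42] relcap x,y [-1.719e+01  1.000e-02] und 50.52 F puller xyz [-0.51  0.26 -2.27] sd [0.71 0.2  0.06] T [ 0.127 -0.13  -0.014] rot [-179.99   -0.   -168.9 ]
force: [-1.1, -0.2, -1.1]
p [546.7   16.99 107.42] relcap x,y [-1.519e+01  1.000e-02] und 50.52 F puller xyz [ 0.18 -0.22 -1.45] sd [0.07 0.2  0.4 ] T [ 0.113 -0.125  0.001] rot [-180.    -0.  -168.9]
```

```bash
python3 -m crank '1 -0.7 0 0 0 0 0;1 -0.8 0 0 0 0 0;1 0 0 0 0 0 0'|grep ^force:; python3 f.py 3
python3 -m crank '1 -0.7 0 0 0 0 0;1 -0.8 0 0 0 0 0;1 0 0 0 0 0 0'|grep ^force:; python3 f.py 3
python3 -m crank '1 -0.7 0 0 0 0 0;1 -0.8 0 0 0 0 0;1 0 0 0 0 0 0'|grep ^force:; python3 f.py 3
```

```text
force: [-0.5, 0.5, -1.9]
p [548.18  17.27 107.42] relcap x,y [-13.68  -0.  ] und 50.52 F puller xyz [-0.18  0.13 -1.47] sd [0.17 0.43 0.35] T [ 0.136 -0.122 -0.031] rot [-179.99   -0.   -168.9 ]
force: [-0.3, -0.5, -0.9]
p [549.65  17.57 107.43] relcap x,y [-1.217e+01  1.000e-02] und 50.53 F puller xyz [ 0.18 -0.23 -1.14] sd [0.49 0.32 0.29] T [ 0.112 -0.156 -0.003] rot [-179.99   -0.   -168.9 ]
force: [-1.0, 0.3, -1.1]
p [551.11  17.86 107.42] relcap x,y [-1.068e+01  1.000e-02] und 50.52 F puller xyz [-0.13  0.3  -1.59] sd [0.46 0.58 0.33] T [ 0.119 -0.136  0.025] rot [-180.    -0.  -168.9]
```

```bash
python3 -m crank '1 -0.7 0 0 0 0 0;1 -0.8 0 0 0 0 0;1 0 0 0 0 0 0'|grep ^force:; python3 f.py 3
python3 -m crank '1 -0.7 0 0 0 0 0;1 -0.8 0 0 0 0 0;1 0 0 0 0 0 0'|grep ^force:; python3 f.py 3
```

```text
force: [0.6, -0.4, 0.1]
p [552.59  18.15 107.42] relcap x,y [-9.18  0.02] und 50.52 F puller xyz [ 0.07  0.34 -1.51] sd [0.12 0.04 0.24] T [ 0.15  -0.151  0.007] rot [-179.99   -0.   -168.9 ]
force: [0.5, 0.6, -2.0]
p [554.06  18.44 107.44] relcap x,y [-7.68  0.01] und 50.54 F puller xyz [ 0.12  0.09 -1.75] sd [0.75 0.49 0.26] T [ 0.124 -0.116 -0.008] rot [-179.99   -0.   -168.9 ]
```

```bash
python3 -m crank '1 -0.7 0 0 0 0 0;1 -0.8 0 0 0 0 0;1 0 0 0 0 0 0'|grep ^force:; python3 f.py 3
python3 -m crank '1 -0.7 0 0 0 0 0;1 -0.8 0 0 0 0 0;1 0 0 0 0 0 0'|grep ^force:; python3 f.py 3
```

```text
force: [0.1, 0.6, -0.8]
p [555.53  18.72 107.43] relcap x,y [-6.19  0.01] und 50.53 F puller xyz [-0.75 -0.21 -1.42] sd [0.74 0.24 0.06] T [ 0.106 -0.14   0.003] rot [-180.     0.  -168.9]
force: [-0.0, -0.3, -2.0]
p [557.01  19.01 107.44] relcap x,y [-4.67  0.01] und 50.54 F puller xyz [ 0.13 -0.12 -1.54] sd [0.39 0.76 0.72] T [ 0.099 -0.126 -0.005] rot [-179.99    0.   -168.9 ]
```

```bash
python3 -m crank '1 -0.5 0 0 0 0 0;1 -0.5 0 0 0 0 0;1 0 0 0 0 0 0'|grep ^force:; python3 f.py 3
```

```text
force: [0.5, -0.3, -2.0]
p [557.99  19.2  107.45] relcap x,y [-3.68  0.01] und 50.55 F puller xyz [-0.54  0.17 -1.59] sd [0.15 0.32 0.22] T [ 0.084 -0.135 -0.03 ] rot [-180.     0.  -168.9]
```

```bash
python3 -m crank '1 -0.5 0 0 0 0 0;1 -0.5 0 0 0 0 0;1 0 0 0 0 0 0'|grep ^force:; python3 f.py 3
```

```text
force: [0.4, 0.4, -1.4]
p [558.97  19.4  107.43] relcap x,y [-2.68  0.01] und 50.53 F puller xyz [-0.1   0.18 -1.8 ] sd [0.2  0.11 0.39] T [ 0.143 -0.132  0.012] rot [-179.99    0.   -168.9 ]
```

```bash
cat >> f.py <<'E'
    s=[]
    for _ in range(3):
        grab_frame("side"); q=env.state(); s.append(rot(q["ee_rot"][2]-180).T@q["force"])
    m=np.mean(s,0); print(m.round(2)); sys.exit(int(m[0]<-0.9 or abs(m[1])>1.2 or m[2]>0.2))
E
python3 -m crank '1 -0.4 0 0 0 0 0;1 -0.4 0 0 0 0 0;1 0 0 0 0 0 0'|grep ^force:; python3 f.py 2 &&
python3 -m crank '1 -0.4 0 0 0 0 0;1 -0.4 0 0 0 0 0;1 0 0 0 0 0 0'|grep ^force: && python3 f.py 2 &&
python3 -m crank '1 -0.4 0 0 0 0 0;1 -0.4 0 0 0 0 0;1 0 0 0 0 0 0'|grep ^force: && python3 f.py 2 &&
python3 -m crank '1 -0.4 0 0 0 0 0;1 -0.4 0 0 0 0 0;1 0 0 0 0 0 0'|grep ^force: && python3 f.py 2 &&
python3 -m crank '1 -0.4 0 0 0 0 0;1 -0.4 0 0 0 0 0;1 0 0 0 0 0 0'|grep ^force: && python3 f.py 2
```

```text
force: [-0.9, -0.4, -1.2]  File "f.py", line 10
    s=[]
IndentationError: unexpected indent
```

```bash
sed -i 's/^if __name__=="__main__": rd/if __name__=="__main__":\n    rd/' f.py
python3 f.py 2 &&
python3 -m crank '1 -0.4 0 0 0 0 0;1 -0.4 0 0 0 0 0;1 0 0 0 0 0 0'|grep ^force: && python3 f.py 2 &&
python3 -m crank '1 -0.4 0 0 0 0 0;1 -0.4 0 0 0 0 0;1 0 0 0 0 0 0'|grep ^force: && python3 f.py 2 &&
python3 -m crank '1 -0.4 0 0 0 0 0;1 -0.4 0 0 0 0 0;1 0 0 0 0 0 0'|grep ^force: && python3 f.py 2 &&
python3 -m crank '1 -0.4 0 0 0 0 0;1 -0.4 0 0 0 0 0;1 0 0 0 0 0 0'|grep ^force: && python3 f.py 2
```

```text
p [559.76  19.54 107.43] relcap x,y [-1.87 -0.  ] und 50.53 F puller xyz [ 0.   -0.5  -1.36] sd [0.06 0.34 0.2 ] T [ 0.119 -0.139 -0.008] rot [-179.99    0.   -168.9 ]
[ 0.26  0.18 -1.07]
force: [-0.4, -0.3, -2.8]
p [560.54  19.7  107.42] relcap x,y [-1.07  0.01] und 50.52 F puller xyz [-0.01 -0.14 -1.11] sd [0.18 0.99 0.05] T [ 0.073 -0.135 -0.011] rot [-180.    -0.  -168.9]
[-0.72 -0.01 -1.4 ]
force: [0.4, 0.4, -1.2]
p [561.33  19.85 107.43] relcap x,y [-0.28  0.01] und 50.53 F puller xyz [ 0.26 -0.04 -1.71] sd [0.01 0.21 0.36] T [ 0.126 -0.126  0.029] rot [-180.     0.  -168.9]
[-0.52  0.36 -1.69]
force: [-0.2, -0.2, -1.0]
p [562.1   20.01 107.42] relcap x,y [0.51 0.01] und 50.52 F puller xyz [ 0.2   0.36 -1.71] sd [0.17 0.02 0.85] T [ 0.105 -0.128  0.003] rot [-179.99   -0.   -168.9 ]
[ 0.14 -0.03 -1.19]
force: [-0.2, 1.1, -0.3]
p [562.89  20.17 107.43] relcap x,y [1.32 0.02] und 50.53 F puller xyz [ 0.09 -0.36 -1.95] sd [0.1  0.06 0.11] T [ 0.157 -0.084  0.001] rot [-180.    -0.  -168.9]
[ 0.07 -0.25 -1.52]
```

```bash
cat > g.py <<'E'
from plan import *
s=[]
for _ in range(3):
    grab_frame("side"); q=env.state(); s.append(np.r_[rot(q["ee_rot"][2]-180).T@q["force"],q["torque"]])
m=np.mean(s,0); d=rot(11.1).T@(q["ee_pos"]-[561.6,19.9,0]); print("rel",d.round(2),"F",m[:3].round(2),"T",m[3:].round(3),"t",q["time_s"])
sys.exit(int(m[0]<-0.8 or abs(m[1])>1.2))
E
python3 -m crank '1 -0.4 0 0 0 0 0;1 -0.4 0 0 0 0 0;1 0 0 0 0 0 0'|grep ^force: && python3 g.py &&
python3 -m crank '1 -0.4 0 0 0 0 0;1 -0.4 0 0 0 0 0;1 0 0 0 0 0 0'|grep ^force: && python3 g.py &&
python3 -m crank '1 -0.4 0 0 0 0 0;1 -0.4 0 0 0 0 0;1 0 0 0 0 0 0'|grep ^force: && python3 g.py &&
python3 -m crank '1 -0.4 0 0 0 0 0;1 -0.4 0 0 0 0 0;1 0 0 0 0 0 0'|grep ^force: && python3 g.py &&
python3 -m crank '1 -0.4 0 0 0 0 0;1 -0.4 0 0 0 0 0;1 0 0 0 0 0 0'|grep ^force: && python3 g.py
```

```text
force: [0.0, -0.5, -1.3]
rel [2.1100e+00 1.0000e-02 1.0743e+02] F [-0.21  0.17 -1.6 ] T [ 0.122 -0.151  0.01 ] t 27.575
force: [0.2, -0.3, -1.8]
rel [  2.9   -0.   107.44] F [-0.46 -0.03 -1.62] T [ 0.137 -0.103  0.015] t 28.1
force: [-1.1, 0.2, -0.8]
rel [3.7000e+00 4.0000e-02 1.0742e+02] F [ 0.09 -0.31 -1.7 ] T [ 0.1   -0.123 -0.008] t 28.625
force: [-0.1, -0.1, -0.9]
rel [4.4700e+00 1.0000e-02 1.0741e+02] F [-0.35  0.21 -1.73] T [ 0.118 -0.051  0.041] t 29.15
force: [-2.0, -0.4, -1.2]
rel [  4.9    0.   107.31] F [-1.45 -0.2  -0.87] T [0.006 0.284 0.   ] t 29.675
```

```bash
python3 -m crank '1 0.4 0 0 0 0 0;1 0 0 0 0 0 0' 55; python3 g.py; python3 -m crank '1 0 0 -0.7 0 0 0;1 0 0 -0.7 0 0 0;1 0 0 -0.7 0 0 0;1 0 0 -0.7 0 0 0;1 0 0 -0.7 0 0 0;1 0 0 -0.5 0 0 0;1 0 0 -0.4 0 0 0;1 0 0 0 0 0 0'; python3 g.py
```

```text
time_s: 29.92
ee_pos: [566.3, 20.8, 107.4]
ee_rot: [-180.0, -0.0, -168.9]
force: [-1.2, -0.0, -1.4]
gripper_width: 15.4
gripper_force: 55.0
rel [4.8300e+00 3.0000e-02 1.0738e+02] F [-1.32  0.19 -1.47] T [0.038 0.286 0.025] t 30.075
time_s: 31.08
ee_pos: [566.3, 20.9, 111.6]
ee_rot: [-180.0, -0.0, -168.9]
force: [-1.8, -0.2, -4.0]
gripper_width: 15.5
gripper_force: 55.0
rel [4.7400e+00 4.0000e-02 1.1163e+02] F [-1.65  0.01 -5.02] T [ 0.017  0.276 -0.007] t 31.225
```

```bash
python3 -m crank '1 0.3 0 -0.3 0 0 0;1 0 0 -0.3 0 0 0;1 0 0 -0.3 0 0 0;1 0 0 -0.3 0 0 0;1 0 0 -0.3 0 0 0;1 0 0 -0.3 0 0 0'; python3 -m crank '1 0 0 -0.3 0 0 0;1 0 0 -0.3 0 0 0;1 0 0 -0.3 0 0 0;1 0 0 -0.3 0 0 0;1 0 0 -0.3 0 0 0;1 0 0 -0.3 0 0 0'
```

```text
time_s: 31.98
ee_pos: [566.2, 20.8, 113.6]
ee_rot: [-180.0, 0.0, -168.9]
force: [-0.5, -0.9, -4.4]
gripper_width: 15.3
gripper_force: 55.0
time_s: 32.72
ee_pos: [565.9, 20.8, 115.0]
ee_rot: [-180.0, -0.0, -168.9]
force: [0.0, 0.1, -9.7]
gripper_width: 15.4
gripper_force: 55.0
```

```bash
python3 -m crank '1 0 0 -0.3 0 0 0;1 0 0 -0.3 0 0 0;1 0 0 -0.3 0 0 0;1 0 0 -0.3 0 0 0;1 0 0 -0.3 0 0 0;1 0 0 -0.3 0 0 0'; python3 -m crank '1 0 0 -0.3 0 0 0;1 0 0 -0.3 0 0 0;1 0 0 -0.3 0 0 0;1 0 0 -0.3 0 0 0;1 0 0 -0.3 0 0 0;1 0 0 -0.3 0 0 0'; python3 -m crank '1 0 0 -0.3 0 0 0;1 0 0 -0.3 0 0 0;1 0 0 -0.3 0 0 0;1 0 0 -0.3 0 0 0;1 0 0 -0.3 0 0 0;1 0 0 -0.3 0 0 0'
```

```text
time_s: 33.48
ee_pos: [566.5, 20.8, 118.4]
ee_rot: [-180.0, 0.1, -168.9]
force: [-1.4, 0.2, -1.0]
gripper_width: 15.7
gripper_force: 55.0
time_s: 34.22
ee_pos: [566.2, 20.8, 118.8]
ee_rot: [-180.0, 0.0, -168.9]
force: [-0.9, -1.6, -2.7]
gripper_width: 15.6
gripper_force: 55.0
time_s: 34.98
ee_pos: [566.2, 20.8, 120.8]
ee_rot: [-180.0, 0.0, -168.9]
force: [-1.0, -0.0, -2.5]
gripper_width: 15.3
gripper_force: 55.0
```

```bash
python3 -m crank '1 0 0 -0.6 0 0 0;1 0 0 -0.7 0 0 0;1 0 0 -0.8 0 0 0;1 0 0 -0.8 0 0 0;1 0 0 -0.8 0 0 0;1 0 0 -1 0 0 0;1 0 0 -1 0 0 0;1 0 0 -1.5 0 0 0;1 0 0 -2 0 0 0;1 0 0 -2 0 0 0'; python3 -m crank '1 0 0 -3 0 0 0;1 0 0 -4 0 0 0;1 0 0 -4 0 0 0;1 0 0 -4 0 0 0;1 0 0 -4 0 0 0;1 0 0 -3 0 0 0;1 0 0 -2 0 0 0;1 0 0 -1 0 0 0;1 0 0 0 0 0 0'; python3 - <<'E'
from plan import *
p,a,s=st(); print(p.round(1),a,s["force"],s["time_s"])
im=grab_frame("side"); q=proj("side",[p])[0].astype(int); print(q,cen(im,"orange",(323,245),40))
x,y=q[0]-60,q[1]-40
cv2.imwrite("pics/f.png",cv2.resize(im[y:y+90,x:x+120],(800,600),interpolation=2))
E
```

```text
time_s: 36.22
ee_pos: [566.1, 20.8, 132.2]
ee_rot: [-180.0, 0.0, -168.9]
force: [-0.4, -0.6, -1.6]
gripper_width: 15.8
gripper_force: 55.0
time_s: 37.35
ee_pos: [566.1, 20.8, 157.0]
ee_rot: [-180.0, -0.0, -168.9]
force: [-0.0, 0.1, -2.1]
gripper_width: 15.5
gripper_force: 55.0
[566.1  20.8 157. ] -168.90124605368146 [-0.04873043  0.08815528 -2.0564845 ] 37.35
[320 227] (array([318.18367347, 277.85714286]), np.int32(49))
```

View pics/f.png

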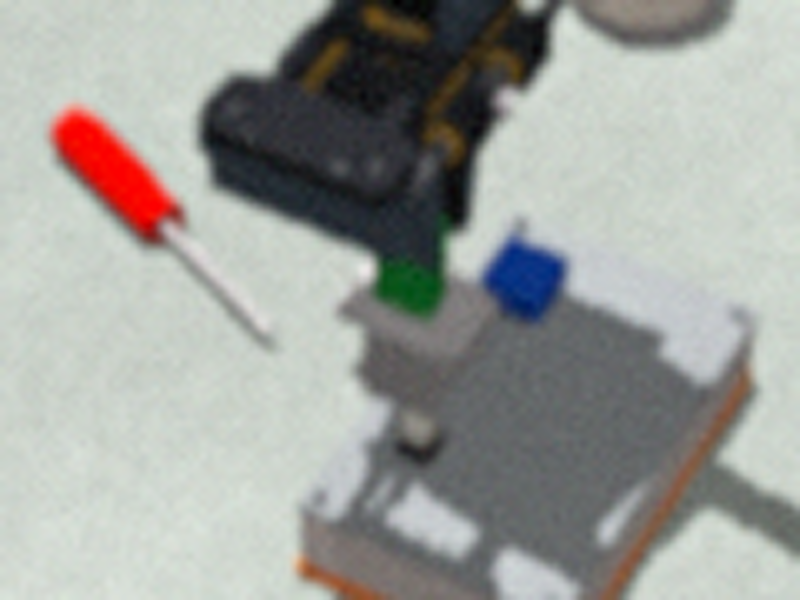

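```bash
python3 - <<'E'
from plan import *
p,a,_=st(); T=np.array([418,-245,150.]); d=-32.
w=np.array([.25,.5,.75]+[1]*14+[.75,.5,.25]); w/=w.sum(); P0=p.copy(); c=0
for k in w:
    c+=k; D=rot(a)@np.diag([1,-1,-1]); sh=(D.T@(P0+(T-P0)*c-p)).round(1); t=round(-d*k,1)
    print(*sh,"0 0",t); p=p+D@sh; a-=t
print(p,a)
E
```

```text
2.9 -3.4 0.1 0 0 0.5
5.7 -6.9 0.2 0 0 0.9
8.4 -10.5 0.3 0 0 1.4
10.9 -14.2 0.4 0 0 1.9
10.4 -14.5 0.4 0 0 1.9
9.9 -14.9 0.4 0 0 1.9
9.4 -15.3 0.4 0 0 1.9
8.9 -15.5 0.5 0 0 1.9
8.4 -15.8 0.4 0 0 1.9
7.8 -16.1 0.4 0 0 1.9
7.3 -16.3 0.4 0 0 1.9
6.8 -16.6 0.4 0 0 1.9
6.2 -16.8 0.4 0 0 1.9
5.7 -17.0 0.4 0 0 1.9
5.1 -17.1 0.4 0 0 1.9
4.5 -17.4 0.4 0 0 1.9
3.9 -17.4 0.4 0 0 1.9
2.5 -13.2 0.3 0 0 1.4
1.5 -8.8 0.2 0 0 0.9
0.7 -4.5 0.1 0 0 0.5
[ 417.94767552 -245.03323321  150.04478764] -201.10147266292617
```

```bash
python3 -m crank '1 2.9 -3.4 0.1 0 0 0.5;1 5.7 -6.9 0.2 0 0 0.9;1 8.4 -10.5 0.3 0 0 1.4;1 10.9 -14.2 0.4 0 0 1.9;1 10.4 -14.5 0.4 0 0 1.9;1 9.9 -14.9 0.4 0 0 1.9;1 9.4 -15.3 0.4 0 0 1.9;1 8.9 -15.5 0.5 0 0 1.9;1 8.4 -15.8 0.4 0 0 1.9;1 7.8 -16.1 0.4 0 0 1.9'; python3 -m crank '1 7.3 -16.3 0.4 0 0 1.9;1 6.8 -16.6 0.4 0 0 1.9;1 6.2 -16.8 0.4 0 0 1.9;1 5.7 -17 0.4 0 0 1.9;1 5.1 -17.1 0.4 0 0 1.9;1 4.5 -17.4 0.4 0 0 1.9;1 3.9 -17.4 0.4 0 0 1.9;1 2.5 -13.2 0.3 0 0 1.4;1 1.5 -8.8 0.2 0 0 0.9;1 0.7 -4.5 0.1 0 0 0.5'
python3 -m crank '1 0 0 3 0 0 0;1 0 0 8 0 0 0;1 0 0 12 0 0 0;1 0 0 14 0 0 0;1 0 0 14 0 0 0;1 0 0 12 0 0 0;1 0 0 10 0 0 0;1 0 0 6 0 0 0;1 0 0 3 0 0 0;1 0 0 1 0 0 0'; python3 - <<'E'
from plan import *
p,a,s=st(); print(p.round(1),a)
im={c:grab_frame(c) for c in CM}
for c in CM: print(c,proj(c,[p])[0].round(),cen(im[c],"orange",proj(c,[p-[0,0,40]])[0],25), [d["point"] for d in models.search_frame("tray",c)][:1])
x,y=proj("side",[p])[0].astype(int); x-=60;y-=40
cv2.imwrite("pics/g0.png",im["top"]);cv2.imwrite("pics/g1.png",cv2.resize(im["side"][y:y+90,x:x+120],(800,600)))
E
```

```text
time_s: 38.65
ee_pos: [491.6, -113.2, 153.5]
ee_rot: [-180.0, 0.0, 174.9]
force: [0.1, 0.1, -1.6]
gripper_width: 15.1
gripper_force: 55.0
time_s: 39.9
ee_pos: [417.8, -245.5, 150.1]
ee_rot: [180.0, 0.0, 158.8]
force: [0.6, -0.2, -2.8]
gripper_width: 15.2
gripper_force: 55.0
time_s: 41.15
ee_pos: [418.2, -245.2, 67.2]
ee_rot: [-180.0, 0.0, 158.9]
force: [0.4, -0.3, -2.7]
gripper_width: 15.3
gripper_force: 55.0
[ 418.2 -245.2   67.2] 158.89669800113305
side [419. 222.] (None, 0) [[405.0, -229.6, 2.5]]
top [457. 305.] (array([451., 311.]), np.int32(1)) [[388.2, -214.0, 3.0]]
```

```bash
python3 -m crank '1 0 0 1 0 0 0;1 0 0 1 0 0 0;1 0 0 1 0 0 0;1 0 0 1 0 0 0;1 0 0 0.5 0 0 0;1 0 0 0.5 0 0 0;1 0 0 0.3 0 0 0;1 0 0 0 0 0 0'; python3 g.py; python3 -m crank '1 0 0 0.3 0 0 0;1 0 0 0.3 0 0 0;1 0 0 0 0 0 0'; python3 g.py
```

```text
time_s: 42.35
ee_pos: [418.0, -245.1, 61.8]
ee_rot: [-180.0, 0.0, 158.9]
force: [-0.3, 0.3, -1.9]
gripper_width: 14.9
gripper_force: 55.0
rel [-191.88 -232.37   61.87] F [-0.47 -0.43 -1.45] T [ 0.08  -0.15   0.002] t 42.5
time_s: 42.88
ee_pos: [418.0, -245.0, 61.2]
ee_rot: [-180.0, 0.0, 158.9]
force: [0.9, -0.1, -2.2]
gripper_width: 15.5
gripper_force: 55.0
rel [-191.89 -232.36   61.26] F [ 0.17 -0.59 -2.05] T [ 0.036 -0.138  0.014] t 43.025
```

```bash
python3 -m crank '1 0 0 0.2 0 0 0;1 0 0 0.2 0 0 0;1 0 0 0 0 0 0'; python3 g.py; python3 -m crank '1 0 0 0.2 0 0 0;1 0 0 0.2 0 0 0;1 0 0 0 0 0 0'; python3 g.py
```

```text
time_s: 43.4
ee_pos: [418.0, -245.1, 60.9]
ee_rot: [-180.0, 0.0, 158.9]
force: [0.2, -0.4, -1.0]
gripper_width: 15.6
gripper_force: 55.0
rel [-191.89 -232.37   60.89] F [ 0.02  0.42 -1.13] T [ 0.087 -0.145  0.029] t 43.55
time_s: 43.92
ee_pos: [418.2, -245.1, 60.8]
ee_rot: [-180.0, 0.0, 158.9]
force: [-0.7, 1.2, 3.8]
gripper_width: 15.2
gripper_force: 55.0
rel [-191.74 -232.48   60.84] F [-1.22  0.35  5.22] T [ 0.253  0.089 -0.01 ] t 44.075
```

```bash
python3 -m crank '1 0 0 -0.3 0 0 0;1 0 0 0 0 0 0;0.6 0 0 0 0 0 0;0.5 0 0 0 0 0 0;0.3 0 0 0 0 0 0;0 0 0 0 0 0 0;-0.4 0 0 0 0 0 0;-0.4 0 0 0 0 0 0' 10; python3 -m crank '-0.4 0 0 -3 0 0 0;-0.4 0 0 -8 0 0 0;-0.4 0 0 -20 0 0 0;-0.4 0 0 -30 0 0 0;-0.4 0 0 -40 0 0 0;-0.4 0 0 -40 0 0 0;-0.4 0 0 0 0 0 0'
```

```text
time_s: 45.08
ee_pos: [418.0, -245.0, 60.7]
ee_rot: [-180.0, 0.0, 158.9]
force: [0.2, 0.2, -0.1]
gripper_width: 59.1
gripper_force: 0.0
time_s: 45.95
ee_pos: [419.9, -246.2, 205.5]
ee_rot: [-179.9, 0.5, 158.9]
force: [0.2, -0.7, 0.0]
gripper_width: 63.9
gripper_force: 0.0
```

```bash
python3 -m crank '-0.4 0 10 0 0 0 0;-0.4 0 25 -10 0 0 0;-0.4 0 35 -10 0 0 0;-0.4 0 40 0 0 0 0;-0.4 0 40 0 0 0 0;-0.4 0 35 0 0 0 0;-0.4 0 20 0 0 0 0;-0.4 0 0 0 0 0 0'; python3 - <<'E'
from plan import *
im={c:grab_frame(c) for c in CM}
for c in CM: print(c,cen(im[c],"green",proj(c,[[418,-245,67]])[0],25),cen(im[c],"orange",proj(c,[[418,-245,20]])[0],25),cen(im[c],"blue",{"top":(370,226),"side":(338,229)}[c],15))
cr=[]
for c in("top","side"):
    x,y=proj(c,[[418,-245,40]])[0].astype(int); cr.append(cv2.resize(im[c][y-40:y+40,x-40:x+40],(400,400),interpolation=2))
cv2.imwrite("pics/h.png",np.hstack(cr))
E
```

```text
time_s: 46.95
ee_pos: [491.2, -52.3, 220.3]
ee_rot: [-180.0, -0.2, 159.1]
force: [0.1, -0.4, -0.2]
gripper_width: 63.9
gripper_force: 0.0
side (array([419.38181818, 220.7       ]), np.int32(110)) (None, 0) (array([338.03539823, 228.27433628]), np.int32(113))
top (None, 0) (None, 0) (None, 0)
```

View pics/h.png

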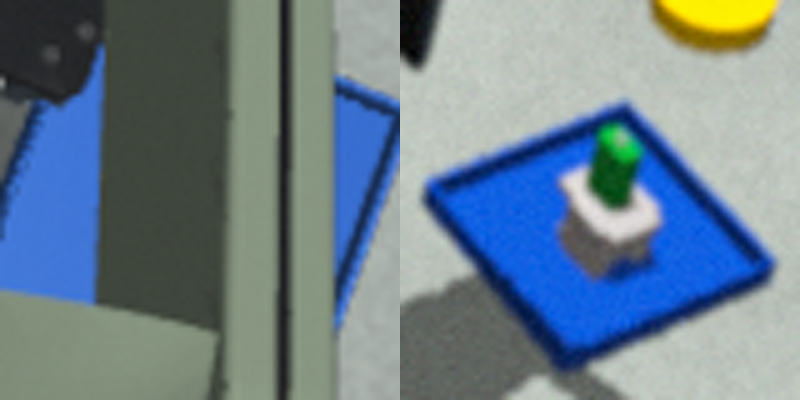

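```bash
python3 - <<'E'
from plan import *
for c in CM:
    m=cv2.inRange(cv2.cvtColor(grab_frame(c),cv2.COLOR_BGR2HSV),(5,170,120),(18,255,255)); n,l,s,ce=cv2.connectedComponentsWithStats(m)
    print(c,[(ce[i].round().tolist(),int(s[i,4])) for i in range(1,n) if s[i,4]>4])
    print([(np.round(d["point"]).tolist(),round(d["p"],2)) for d in models.search_frame("worn_center",c)])
E
```

```text
side [([537.0, 34.0], 5), ([345.0, 136.0], 5), ([317.0, 154.0], 5), ([629.0, 187.0], 5), ([326.0, 196.0], 106), ([235.0, 235.0], 227), ([638.0, 478.0], 6)]
[]
top [([260.0, 140.0], 119)]
[]
```

```bash
python3 -c "
from workcell import env
print(env.job_done())"
```

```text
the job is handed in; nothing more can be done
None
```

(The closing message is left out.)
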